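Unmould the cast cup onto the banding wheel

ROBOT

A 7-joint arm with a two-finger parallel gripper is mounted at the origin on the work surface. World frame = base frame: x ahead of the robot, y to its left, z up, the work surface at z = 0. Lengths are in m, angles in rad, forces in N, time in s.
With the tool pointing down it reaches from about 0.35 to 0.9 m from the base axis. Payload 8.1 kg.
Tool frame: the origin (TCP) lies between the finger pads; the fingertips stand ahead of it and the grasp point (between the pads) is the TCP (arm.nose_length is the z of the fingertips in the tool frame, in m); z points along the fingers, y is the line along which they close (so a half turn about z gives the same grasp; the last joint's range is limited). The gripper opens to 92 mm and grips with 3 to 60 N. Pads are 19 mm wide; open, the fingers measure 130 mm over their backs; the gripper's body (75 mm by 190 mm) begins 47 mm behind the grasp point.
Start: joints at [1.012, 0.434, 0.025, 1.573, -0.012, 1.134, -0.075], TCP at [0.275, -0.561, 0.246] pointing down, gripper open.
Joint ranges: [-2.62, 2.62], [-0.44, 2.09], [-1.27, 1.32], [0.08, 2.57], [-1.32, 4.46], [0.12, 2], [-2.74, 2.74]. Speed limits (rad/s): [2.22, 2.22, 3.01, 3.01, 3.14, 3.14, 3.14].

INTERFACE

Orientations are given as a rotation vector (axis times angle).
In Python, from cell import sensors, optics, arm gives the robot as it stands.
- The arm moves only by the tool arm_command, never from a script. Its argument "deltas" is one flat list of numbers, 7 for each row, row after row: the turn, a rotation vector about the world's x, y, z as a fraction of full scale, then the shift along the world's x, y, z as a fraction of full scale, then the finger opening in mm, from 0 to 91.8. In form: [wx, wy, wz, dx, dy, dz, fingers, wx, wy, wz, dx, dy, dz, fingers, ...]. A call has 1 to 20 rows; each row is the pose to reach, as a shift and turn from the pose commanded when the call began; what a row does not reach only later rows make up. Full scale, the value 1, is 1 m for a shift and 90 degrees for a turn. A row lasts 1/10 s, in which the tool goes at most 50 mm and 8.59 degrees, less where a joint would pass 70% of its speed; a pose out of reach is approached as far as the arm can. A call with a number of a shift or a turn outside -1 to 1 is refused whole. A call with a gripper value outside its range is refused whole. The fingers move at their own pace and stop on an object; "force" is the grip in N (left out, the last holds). Time passes only in rows, so rows that repeat a pose let the fingers close. It gives the time, the measured TCP pose, the force, the opening and the grip force at its end, in the units of the state.
- sensors.observe(): the state, without advancing time (a new reading comes with each control period).
- optics.get_image(name): name is "scene" or "top"; returns the picture (480x640x3 uint8, blue, green, red); there is no depth.
- optics.calibration(name): a dict with "camera_matrix" (3x3 intrinsics, pixels), "rvec" (rotation vector, rad) and "tvec" (3), from world to camera coordinates, as OpenCV has them. Camera axes: x right, y down, z forward; pixel columns grow to the right and rows downward; lengths in m; the calibration is good to about 2 mm. A picture is of the moment at which its call begins. calibration takes no time and is no camera call.
- arm.sign_off(): hands the job in; it is judged then, once.
The state is a dict: "clock": time; "joints": joint angles; "dq": joint speeds; "joint_efforts": joint torques, N m; "position": TCP position; "ee_rot": TCP orientation; "force": force on the tool from outside, world axes, zero at the start; "ft_torque": the same for the moment, N m; "width": opening from 0.0 (shut) to 1.0 (fully open); "gripper_force": force on a finger pad.
Only numpy, scipy, OpenCV 4.12 (cv2) and the standard library are available. Lean on these libraries where they do the work, as an engineer would, in place of code of your own. Each camera call takes 0.05 s, during which the arm holds its last target. There are 200 camera calls.

TASK

The round clay cup has set in its open plaster mould. Lift it up out of the mould, keeping it upright, stand it gently in the middle of the banding wheel (the low round metal turntable) ready for trimming, and let go. Leave the square cup in its mould, and the dry cup and the bowl where they stand.

Things in the scene. Friction and masses are not known exactly. Their poses are not given: they have to be found in the camera images.
- cup_mid (a point): Centre (half-way up, on the axis) of the round cup to be lifted: an open, pale clay beaker 75 mm tall, outside diameter 51 mm at the foot widening to 57 mm at the rim, wall 5 mm, about 0.14 kg, z axis up out of its mouth. It stands loose in the round mould with its lower 35 mm in the cavity and its upper 40 mm proud of the mould's top.
- round_mould_mouth (a point): Centre of the cavity's mouth, at the level of the top face, of the mould that holds the round cup: a white plaster block 130 x 130 mm, 55 mm high, fixed to the table, with a round cavity 64 mm across and 35 mm deep (floor 20 mm above the table). x and y axes along the block's sides, z up.
- wheel_top (a point): Centre of the top face of the banding wheel: a flat metal disc 180 mm across whose top is 64 mm above the table, on a narrower stem and foot; it is fixed and does not turn. z up.
- square_cup_mid (a point): Centre (half-way up) of the square clay cup, 52 x 52 mm and 75 mm tall, standing loose in a second plaster block of the same size (130 x 130 x 55 mm, fixed) with a square cavity 35 mm deep; its upper 40 mm stands proud. z up. To be left alone.
- dry_cup_mid (a point): Centre (half-way up) of a loose round cup of the same shape as the one to be lifted, standing on the table itself, beyond the work. z up. To be left alone.
- bowl_mid (a point): Centre (half-way up) of a loose clay bowl, 110 mm across the rim and 55 mm tall, standing on the table beyond the work. z up. To be left alone.
Mind the look-alikes: they are no part of the job. Leave any yellow look-alike of the part that bears cup_mid alone.

How it is judged:
By the outcome, as a careful person would: the job done as asked, in the order asked, and still so for the second after the job is handed in, with the robot touching nothing.
It also fails if it takes over 38 s, if anything falls off the work surface, if the arm or the gripper's body presses on something with over 40 N, if the wrist force passes 120 N, or if a joint passes its speed limit or range.

## Working session

There is one attempt and no reset: what is moved stays moved. The work goes in short steps, Python scripts to look and compute and a tool call to move; the robot and the scene stay as the last step left them, time stands still between calls to the robot, and variables do not carry over. Pictures are saved under pics/ and viewed, at most 10 in all, crops included, and the job is handed in when it is done.

Besides the shell and the picture viewer there is one more tool, called in YAML: its name, and indented under it one key for each argument. arm_command: Moves the arm, as the interface text tells. Its arguments: {"type":"object","properties":{"deltas":{"type":"array","items":{"type":"number"}},"force":{"type":"number"}},"required":["deltas"]}

```bash
mkdir -p pics; python3 - <<'E'
from cell import sensors, optics, arm
import cv2
for n in("scene","top"):
    cv2.imwrite(f"pics/{n}0.png",optics.get_image(n)); c=optics.calibration(n); print(n,c)
print(sensors.observe(),arm.nose_length)
E
```

```text
scene {'camera_matrix': array([[440.36107775,   0.        , 318.19595727],
       [  0.        , 440.36107775, 235.84865357],
       [  0.        ,   0.        ,   1.        ]]), 'rvec': array([ 2.10794437,  1.47431454, -0.4855393 ]), 'tvec': array([-0.16634724, -0.36111407,  1.03085517])}
top {'camera_matrix': array([[551.70934067,   0.        , 317.98729684],
       [  0.        , 551.70934067, 238.87754047],
       [  0.        ,   0.        ,   1.        ]]), 'rvec': array([ 2.12615493, -2.09674648,  0.2098351 ]), 'tvec': array([0.00913493, 0.56060558, 0.8181298 ])}
{'clock': 0.1, 'joints': array([ 1.01243558,  0.43514959,  0.02495671,  1.57402808, -0.01157759,
        1.13400336, -0.07509945]), 'dq': array([ 0.00037621, -0.00181369, -0.00071326, -0.00337655,  0.00038639,
       -0.00010521, -0.00085815]), 'joint_efforts': array([ 2.23754862e-03, -6.69129109e+01,  9.87658761e-01, -3.15146685e+01,
       -6.05545356e-02,  3.73611914e-02,  4.52328982e-05]), 'position': array([ 0.2748503 , -0.56082505,  0.24501705]), 'ee_rot': array([-3.05905847e+00, -7.09350702e-01,  7.30119460e-04]), 'force': array([-0.23985607, -0.35763093, -0.56552441]), 'ft_torque': array([ 0.02111556, -0.07416345, -0.02532162]), 'gripper_force': 0.0, 'width': 0.9963386230173596} 0.019
```

View pics/scene0.png

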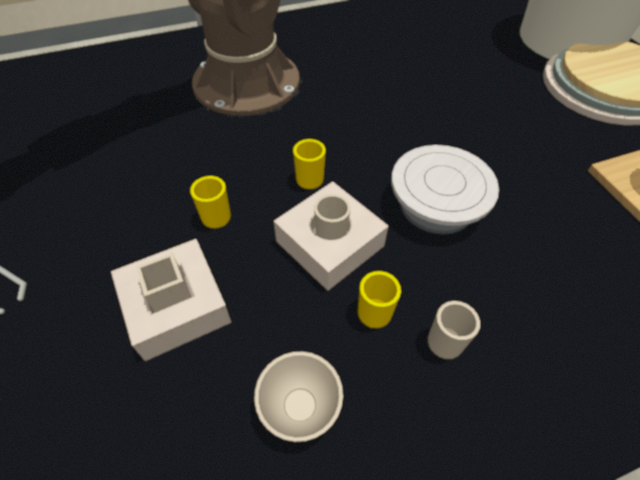

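View pics/top0.png

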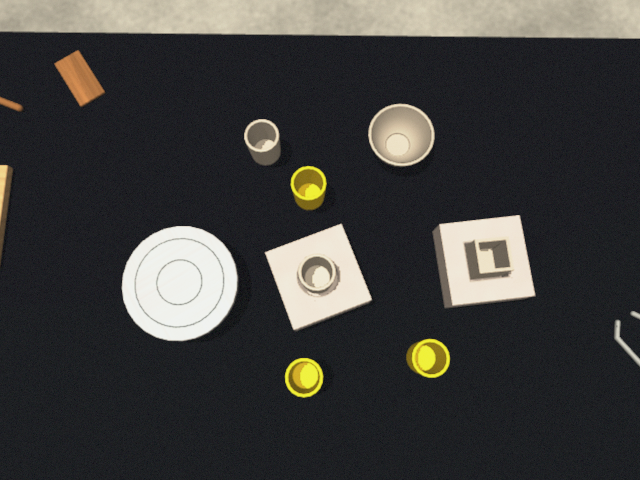

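The cup to lift is the pale round one in a mould, at scene (332,215) and top (318,273). The others don't fit:
- The square cup at scene (165,282), top (490,258) is square.
- The dry cup at scene (453,330), top (263,143) stands on the table with no mould.
- Three yellow look-alikes sit at top (309,188), (304,378) and (430,358).

The wheel is at scene (445,185), top (180,283). Next I confirm the cup in a crop and measure.

```bash
cat > h.py <<'E'
import cv2, numpy as np
from cell import sensors, optics, arm
def plane(n,px,z):
    c=optics.calibration(n); R=cv2.Rodrigues(c["rvec"])[0]
    u=cv2.undistortPoints(np.float64(px).reshape(-1,1,2),c["camera_matrix"],None).reshape(-1,2)
    d=np.c_[u,np.ones(len(u))]@R; o=-R.T@c["tvec"]
    return (o+d*((z-o[2])/d[:,2])[:,None])[:,:2]
def proj(n,P):
    c=optics.calibration(n); return cv2.projectPoints(np.float64(P).reshape(-1,1,3),c["rvec"],c["tvec"],c["camera_matrix"],None)[0].reshape(-1,2)
def circle(P):
    A=np.c_[2*P,np.ones(len(P))]; s=np.linalg.lstsq(A,(P**2).sum(1),rcond=None)[0]
    return s[:2],np.sqrt(s[2]+s[:2]@s[:2])
E
python3 - <<'E'
from h import *
t=cv2.imread("pics/top0.png"); s=cv2.imread("pics/scene0.png")
for n,im,w in(("top",t,(180,283)),("scene",s,(445,185))):
    m=(im.min(2)>80).astype(np.uint8)
    cs=cv2.findContours(m,cv2.RETR_EXTERNAL,cv2.CHAIN_APPROX_NONE)[0]
    for c in cs:
        if cv2.contourArea(c)<3000: continue
        if cv2.pointPolygonTest(c,w,False)>0:
            P=plane(n,c,.064)
            if n=="scene": P=P[c[:,0,1]<195]
            print(n,"wheel",circle(P))
    for c in cs:
        if cv2.pointPolygonTest(c,(318,273) if n=="top" else (360,235),False)>0: print(n,"mould box",cv2.minAreaRect(plane(n,c,.055).astype(np.float32)))
print(plane("top",[(317,273)],.095),plane("scene",[(332,208)],.095))
a=cv2.resize(t[230:320,270:370],(400,360),interpolation=cv2.INTER_CUBIC);b=cv2.resize(s[175:265,282:382],(400,360),interpolation=cv2.INTER_CUBIC)
cv2.imwrite("pics/crop.png",np.hstack([a,b]))
E
```

```text
top wheel (array([0.48807452, 0.23107033]), np.float64(0.08957403080522312))
top mould box ((0.5020398497581482, 0.016525574028491974), (0.13324189186096191, 0.1320088803768158), 21.784420013427734)
scene wheel (array([0.48686059, 0.2284985 ]), np.float64(0.09090068353757821))
scene mould box ((0.5138218998908997, 0.009120211005210876), (0.15470166504383087, 0.1541881263256073), 22.028032302856445)
[[0.50043224 0.01739563]] [[0.50339565 0.01500703]]
```

View pics/crop.png

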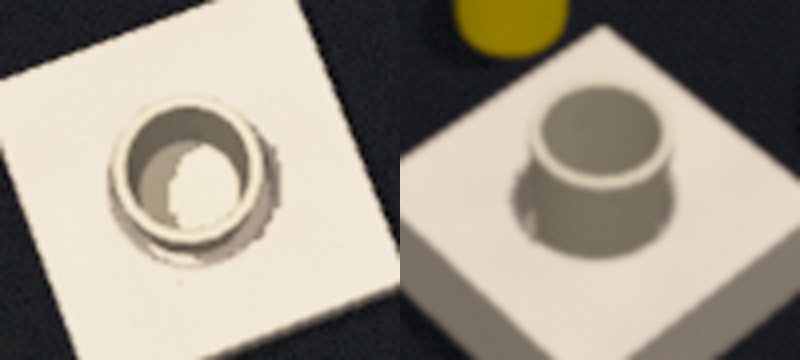

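The crop confirms a round pale beaker inside the mould. Its rim centre is top (317.1,272.5) and scene (332.2,208.8), which puts the cup at about (0.502, 0.016) and the wheel at about (0.4875, 0.230). I'll move to a hover above the cup.

arm_command:
  deltas: [0,0,0,0.007,0.018,0,91,0,0,0,0.02,0.05,0,91,0,0,0,0.035,0.09,0,91,0,0,0,0.05,0.13,0,91,0,0,0,0.066,0.17,0,91,0,0,0,0.082,0.21,0,91,0,0,0,0.098,0.25,0,91,0,0,0,0.114,0.29,0,91,0,0,0,0.13,0.33,0,91,0,0,0,0.146,0.37,0,91,0,0,0,0.162,0.41,-0.01,91,0,0,0,0.177,0.45,-0.02,91,0,0,0,0.192,0.49,-0.03,91,0,0,0,0.205,0.52,-0.045,91,0,0,0,0.216,0.547,-0.06,91,0,0,0,0.223,0.565,-0.075,91,0,0,0,0.227,0.575,-0.083,91,0,0,0,0.227,0.577,-0.085,91,0,0,0,0.227,0.577,-0.085,91,0,0,0,0.227,0.577,-0.085,91]
  force: 10

```text
clock: 2.1
position: [0.5021, 0.0145, 0.1612]
ee_rot: [3.06, 0.707, 0.0]
force: [0.6, 1.1, -0.0]
width: 0.99
gripper_force: 0.0
```

```bash
python3 - <<'E'
from h import *
t=optics.get_image("top");s=optics.get_image("scene")
o=sensors.observe();print(o["clock"],o["position"],o["ee_rot"],o["force"],o["joints"])
a=cv2.resize(t[170:370,220:420],(400,400));b=cv2.resize(s[130:330,232:432],(400,400))
cv2.imwrite("pics/hover.png",np.hstack([a,b]))
E
```

```text
2.2 [0.50224241 0.01461617 0.16139158] [3.06034939e+00 7.06796157e-01 1.36654784e-03] [0.89328072 0.6249046  0.96171157] [ 0.09569189  0.35233522 -0.29484293  1.95374118  0.13436687  0.85314789
 -1.38740623]
```

View pics/hover.png

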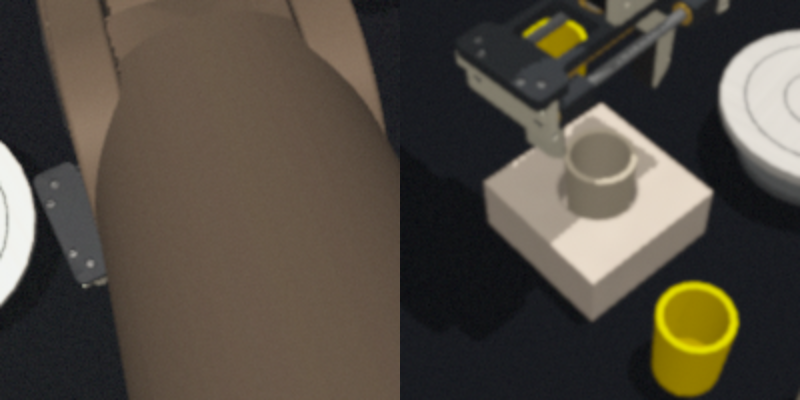

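The gripper hovers open above the mould with the cup between its fingers: the rim is at scene (332,208) and nothing touches. I'll descend to TCP z≈0.080, which leaves the fingertips about 6 mm above the plaster.

arm_command:
  deltas: [0,0,0,0,0.001,-0.015,91,0,0,0,0,0.001,-0.03,91,0,0,0,0,0.001,-0.045,91,0,0,0,0,0.001,-0.06,91,0,0,0,0,0.001,-0.07,91,0,0,0,0,0.001,-0.077,91,0,0,0,0,0.001,-0.081,91,0,0,0,0,0.001,-0.081,91,0,0,0,0,0.001,-0.081,91]

```text
clock: 3.1
position: [0.5024, 0.0168, 0.0801]
ee_rot: [3.06, 0.71, 0.001]
force: [0.8, 0.0, -0.1]
width: 0.994
gripper_force: 0.0
```

arm_command:
  deltas: [0,0,0,0,0,0,80,0,0,0,0,0,0,74,0,0,0,0,0,0,70,0,0,0,0,0,0,66,0,0,0,0,0,0,62,0,0,0,0,0,0,59,0,0,0,0,0,0,56,0,0,0,0,0,0,53,0,0,0,0,0,0,50,0,0,0,0,0,0,48,0,0,0,0,0,0,45,0,0,0,0,0,0,45,0,0,0,0,0,0,45]
  force: 12

```text
clock: 4.4
position: [0.502, 0.0169, 0.0797]
ee_rot: [-3.06, -0.71, 0.0]
force: [-0.4, 1.0, 0.6]
width: 0.606
gripper_force: 12.0
```

The opening is 55.7 mm at 12 N, which matches the cup. I'll lift straight up and look.

arm_command:
  deltas: [0,0,0,0,0,0.003,45,0,0,0,0,0,0.008,45,0,0,0,0,0,0.015,45,0,0,0,0,0,0.023,45,0,0,0,0,0,0.033,45,0,0,0,0,0,0.045,45,0,0,0,0,0,0.058,45,0,0,0,0,0,0.071,45,0,0,0,0,0,0.084,45,0,0,0,0,0,0.096,45,0,0,0,0,0,0.106,45,0,0,0,0,0,0.114,45,0,0,0,0,0,0.118,45,0,0,0,0,0,0.12,45,0,0,0,0,0,0.12,45,0,0,0,0,0,0.12,45]

```text
clock: 6.0
position: [0.5018, 0.0167, 0.1993]
ee_rot: [-3.06, -0.71, 0.001]
force: [0.2, 0.5, -1.8]
width: 0.605
gripper_force: 12.0
```

```bash
python3 - <<'E'
from h import *
s=optics.get_image("scene")
o=sensors.observe();print(o["clock"],o["position"],o["ee_rot"],o["force"],o["width"],o["gripper_force"])
cv2.imwrite("pics/lift.png",cv2.resize(s[100:300,232:499],(800,600)))
E
```

```text
6.05 [0.50182208 0.01673304 0.19927302] [-3.06028726e+00 -7.09678074e-01  1.39441101e-03] [ 0.19454808 -0.30152826 -2.2019829 ] 0.6049542848730165 11.999898554247466
```

View pics/lift.png

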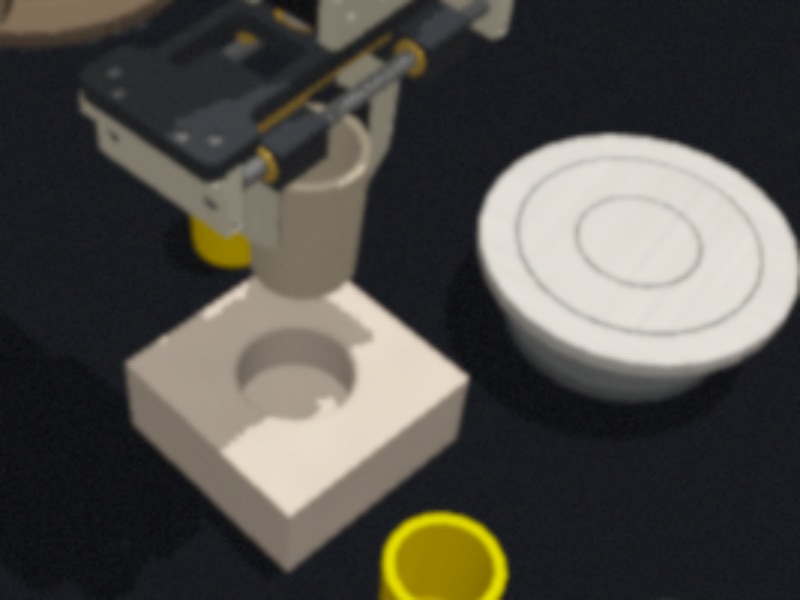

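The cup is out of the mould, held at about (338,160) in the full scene picture. I'll check whether it is upright by projecting an ideal upright cup's outline points.

```bash
python3 - <<'E'
from h import *
p=sensors.observe()["position"];c=p[:2]
f=p[2]-.0797+.020
a=np.linspace(0,2*np.pi,60)
s=cv2.imread("pics/lift.png")
for z,r in((f,.0255),(f+.075,.0285)):
    P=np.c_[c[0]+r*np.cos(a),c[1]+r*np.sin(a),0*a+z]
    q=(proj("scene",P)-[232,100])*[800/267,3]
    print(z,q.mean(0).round(),q.min(0).round(),q.max(0).round())
    cv2.polylines(s,[q.astype(np.int32)],True,(0,0,255),1)
cv2.imwrite("pics/lift2.png",s[50:350,200:500])
E
```

```text
0.13957301614865902 [305. 262.] [252. 223.] [357. 301.]
0.21457301614865903 [310. 145.] [245. 101.] [374. 190.]
```

View pics/lift2.png

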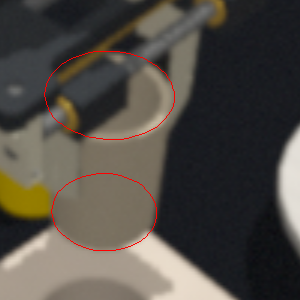

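The cup is upright, and its outline matches the ideal one to within about 1 mm. I'll carry it to the wheel centre.

arm_command:
  deltas: [0,0,0,0,0.003,0,45,0,0,0,-0.001,0.01,0,45,0,0,0,-0.002,0.02,0,45,0,0,0,-0.003,0.035,0,45,0,0,0,-0.004,0.052,0,45,0,0,0,-0.005,0.07,0,45,0,0,0,-0.006,0.088,0,45,0,0,0,-0.007,0.106,0,45,0,0,0,-0.008,0.124,0,45,0,0,0,-0.009,0.142,0,45,0,0,0,-0.01,0.16,0,45,0,0,0,-0.012,0.177,0,45,0,0,0,-0.013,0.192,0,45,0,0,0,-0.014,0.203,0,45,0,0,0,-0.0145,0.21,0,45,0,0,0,-0.0145,0.213,0,45,0,0,0,-0.0145,0.213,0,45,0,0,0,-0.0145,0.213,0,45]

```text
clock: 7.85
position: [0.4878, 0.229, 0.1997]
ee_rot: [3.06, 0.708, -0.0]
force: [-0.3, 0.3, -1.2]
width: 0.607
gripper_force: 12.0
```

arm_command:
  deltas: [0,0,0,0,0,-0.005,45,0,0,0,0,0,-0.014,45,0,0,0,0,0,-0.025,45,0,0,0,0,0,-0.036,45,0,0,0,0,0,-0.047,45,0,0,0,0,0,-0.056,45,0,0,0,0,0,-0.062,45,0,0,0,0,0,-0.067,45,0,0,0,0,0,-0.07,45,0,0,0,0,0,-0.072,45,0,0,0,0,0,-0.072,45,0,0,0,0,0,-0.072,45]

```text
clock: 9.05
position: [0.4878, 0.2299, 0.128]
ee_rot: [-3.06, -0.71, -0.001]
force: [-0.3, 0.3, -1.7]
width: 0.609
gripper_force: 12.0
```

```bash
python3 - <<'E'
from h import *
s=optics.get_image("scene")
o=sensors.observe();print(o["clock"],o["position"],o["ee_rot"],o["force"],o["width"],o["gripper_force"])
cv2.imwrite("pics/low.png",cv2.resize(s[80:280,332:599],(800,600)))
E
```

```text
9.1 [0.48778037 0.22990895 0.1280558 ] [-3.06030862e+00 -7.09576488e-01 -9.02858954e-04] [-0.66680493  0.03406865 -1.609847  ] 0.604468579501693 11.999950073777654
```

View pics/low.png

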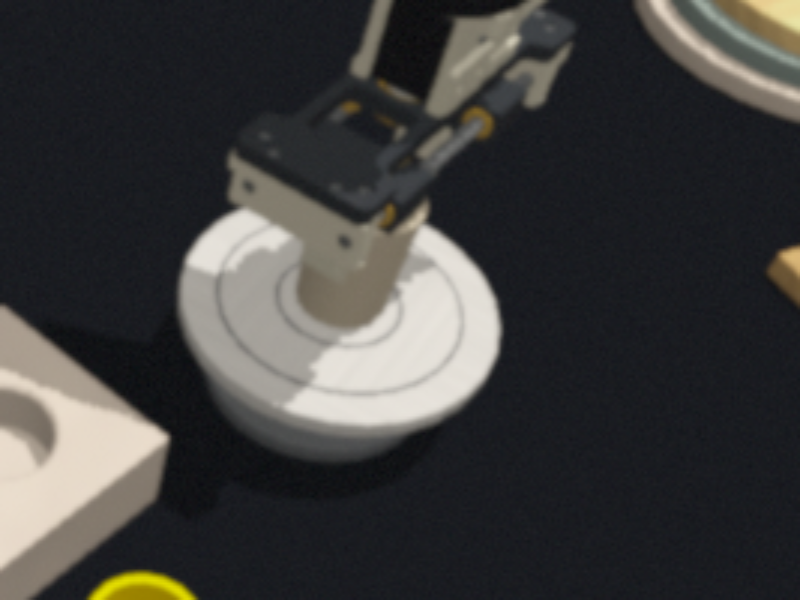

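The cup hovers about 4 mm above the wheel with its foot centred in the inner ring, at about (446,182) in the full picture. I'll lower it slowly to contact.

arm_command:
  deltas: [0,0,0,0,0,-0.001,45,0,0,0,0,0,-0.002,45,0,0,0,0,0,-0.003,45,0,0,0,0,0,-0.0035,45,0,0,0,0,0,-0.004,45,0,0,0,0,0,-0.004,45,0,0,0,0,0,-0.004,45]

```text
clock: 9.8
position: [0.4876, 0.2298, 0.1238]
ee_rot: [3.06, 0.71, 0.0]
force: [-0.9, -0.7, -1.1]
width: 0.607
gripper_force: 12.0
```

arm_command:
  deltas: [0,0,0,0,0,-0.0004,45,0,0,0,0,0,-0.0008,45,0,0,0,0,0,-0.0008,45,0,0,0,0,0,-0.0008,45]

```text
clock: 10.2
position: [0.4878, 0.23, 0.1237]
ee_rot: [-3.06, -0.71, -0.001]
force: [-2.3, -0.9, 8.6]
width: 0.607
gripper_force: 12.0
```

The cup is on the wheel (+8.6 N). I'll ease off slightly, open slowly, and then rise.

arm_command:
  deltas: [0,0,0,0,0,0.0004,45,0,0,0,0,0,0.0004,50,0,0,0,0,0,0.0004,54,0,0,0,0,0,0.0004,57,0,0,0,0,0,0.0004,59,0,0,0,0,0,0.0004,62,0,0,0,0,0,0.0004,66,0,0,0,0,0,0.0004,71,0,0,0,0,0,0.0004,77,0,0,0,0,0,0.0004,84,0,0,0,0,0,0.0004,91,0,0,0,0,0,0.0004,91,0,0,0,0,0,0.0004,91]

```text
clock: 11.5
position: [0.4876, 0.2298, 0.1233]
ee_rot: [3.06, 0.71, 0.0]
force: [0.8, -0.8, 0.6]
width: 0.987
gripper_force: 0.0
```

arm_command:
  deltas: [0,0,0,0,0,0.005,91,0,0,0,0,0,0.015,91,0,0,0,0,0,0.03,91,0,0,0,0,0,0.05,91,0,0,0,0,0,0.07,91,0,0,0,0,0,0.09,91,0,0,0,0,0,0.11,91,0,0,0,0,0,0.125,91,0,0,0,-0.01,-0.01,0.13,91,0,0,0,-0.02,-0.03,0.13,91,0,0,0,-0.03,-0.06,0.13,91,0,0,0,-0.04,-0.09,0.13,91,0,0,0,-0.05,-0.12,0.13,91,0,0,0,-0.055,-0.15,0.13,91,0,0,0,-0.06,-0.18,0.13,91,0,0,0,-0.065,-0.21,0.13,91,0,0,0,-0.07,-0.23,0.13,91,0,0,0,-0.07,-0.24,0.13,91,0,0,0,-0.07,-0.24,0.13,91,0,0,0,-0.07,-0.24,0.13,91]

```text
clock: 13.5
position: [0.4176, -0.0094, 0.2534]
ee_rot: [-3.06, -0.71, -0.0]
force: [0.1, 0.1, 1.0]
width: 0.992
gripper_force: 0.0
```

```bash
python3 - <<'E'
from h import *
t=optics.get_image("top");s=optics.get_image("scene")
o=sensors.observe();print(o["clock"],o["position"],o["force"],o["width"])
cv2.imwrite("pics/end.png",np.hstack([cv2.resize(t[190:380,90:280],(400,400)),cv2.resize(s[90:280,350:540],(400,400))]))
E
```

```text
13.6 [ 0.41770857 -0.00900328  0.25332899] [-0.04422499 -0.50784341  0.36861478] 0.9911536355726411
```

View pics/end.png

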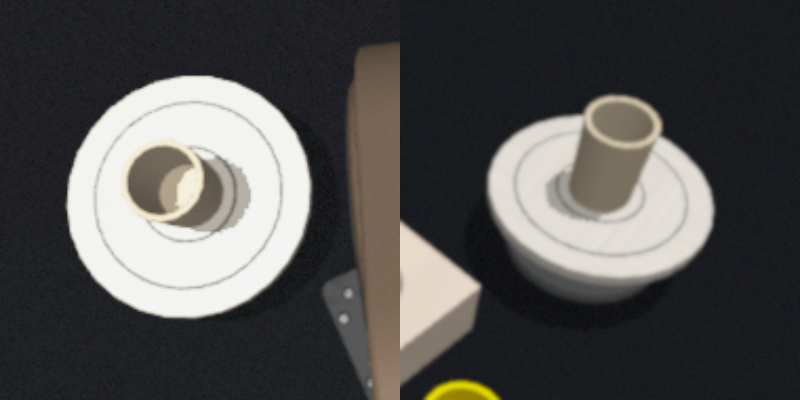

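The cup stands upright on the wheel: rim centre at top (167.4,276) and scene (455,147.5), foot in the inner ring. I'll check the centring numerically.

```bash
python3 - <<'E'
from h import *
print(plane("top",[(167.4,276)],.139),plane("top",[(179.8,283)],.064),plane("scene",[(455,147.5)],.139),plane("scene",[(445.5,181)],.064))
E
```

```text
[[0.48693648 0.22905558]] [[0.48630588 0.23015743]] [[0.48766462 0.22749047]] [[0.4890973  0.22968069]]
```

Both views put the cup within about 3 mm of the wheel's centre, upright and released. I'm handing in.

```bash
python3 -c "
from cell import arm; print(arm.sign_off())"
```

```text
the job is handed in; nothing more can be done
None
```

The round cup is out of its mould, standing upright within about 3 mm of the banding wheel's centre and released; I didn't touch anything else, and I handed the job in at about 14 s on the robot's clock.

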